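# Rinse gun, then flattening plate held over the green whetstone

## Task

Squeeze the red trigger of the rinse gun fully home and let it spring back. Then pick up the flattening plate with the wooden handle, carry it over the wall of the sharpening trough and stop with it hovering about one centimetre above the green whetstone, level, centred on it and lengthwise along it, and finish there, with the gripper still holding it motionless. The plate must never touch the stones or the trough, and everything else stays where it is.

Things in the scene. Friction and masses are not known exactly. Their poses are not given: they have to be found in the camera images.
- plate: loose flattening plate: a steel plate 150 (its x) x 62 (its y) x 12 mm thick, and on it a pale wooden bar handle 110 (x) x 24 (y) mm, standing from 12 to 58 mm above the underside, centred. Origin: centre of the underside; z up. It lies flat on the work surface to the right (-y) of the trough. About 0.5 kg. The half turn about z looks the same.
- plate_handle (a point): middle of the plate's handle, 42 mm above its underside; same axes as the plate
- stone_green: grey-green whetstone, 205 (its x) x 70 (its y) mm, fixed in a black rubber holder 225 x 74 mm inside the trough; it may be the left or the right one of the two stones. Origin: centre of the holder's underside; the stone's top face is 35 mm above it
- stone_green_top (a point): centre of the green stone's top face, 65 mm above the work surface; x along the stone's length, z up
- stone_brown: red-brown whetstone of the same size and height, fixed beside the green one, 140 mm from it centre to centre across their length (ends up to 30 mm out of line)
- trough: fixed open wooden sharpening trough, 300 (its x) x 340 mm (its y) outside, walls 18 mm thick and 85 mm high, but the wall on its -y side is a splash board 125 mm high. Origin: centre of the underside. The stones lie inside it lengthwise along its x, on bearers, centred 70 mm to the left and right of its middle
- gun: fixed rinse gun lying on its side on a steel post (base 100 x 80 x 12 mm), left (+y) of the trough. Origin: centre of the base's underside, z up. Centred 130 mm above the work surface: blue barrel 36 mm thick along x (x -45 to 60 mm, nozzle to 80, towards the trough); blue fixed grip pointing along -y (x -30 to -6, y -10 to -124 mm, 26 mm thick), free below; red trigger in front of the grip
- gun_grip (a point): point on the middle line of the fixed grip, beside the middle of the trigger: gun frame (-18, -66, 130) mm; same axes as the gun, so the fingers squeeze along its x
- trigger_pad (a point): middle of the red trigger's front face, 50 mm from its hinge; moves with the trigger. The trigger is a bar 8 mm thick, 20 mm high (z), 74 mm long, along -y at rest, hinged at gun (16, -16, 130) mm. At rest the width here from the back of the grip to the front of the trigger is 50 mm; with the trigger fully squeezed 37 mm
- trigger (a joint): trigger angle, 0 released, 0.27 rad fully squeezed (towards the grip, -x of the gun); its spring takes about 3 N to start and 10 N to be fully squeezed, at the pad, and returns it when let go
- flask: steel drinking flask, 66 mm diameter, 195 mm high, loose, standing; bystander. Origin: centre of the underside
- tape: green roll of tape, 100 mm diameter, 50 mm high, loose, lying flat; bystander. Origin: centre of the underside
- block: small terracotta-coloured honing block 40 x 110 x 25 mm, loose, lying near the end of the gun's grip, on the robot's side of the gun; bystander. Origin: centre of the underside
Things that resemble listed ones, but are neither listed nor needed, are in the scene too. What is shaped like the plate but blue is not meant.

How it is judged:
By the outcome, as a careful person would: the job done as asked, in the order asked, and still so for the second after the job is handed in, while the arm keeps its last pose, push and grip.
It also fails if it takes over 58 s, if anything falls off the work surface, if the arm or the gripper's body presses on something with over 40 N, if the wrist force passes 120 N, or if a joint passes its speed limit or range.

## Robot

A 6-joint arm with a two-finger parallel gripper is mounted at the origin on the work surface. World frame = base frame: x ahead of the robot, y to its left, z up, the work surface at z = 0. Lengths are in m, angles in rad, forces in N, time in s.
With the tool pointing down it reaches from about 0.375 to 0.9 m from the base axis. Payload 3.1 kg.
Tool frame: the origin (TCP) lies midway between the tips of the shut fingers; the grasp point (between the pads) lies 19 mm behind it; z points along the fingers, y is the direction in which the jaws open and shut (so a half turn about z gives the same grasp; the last joint's range is limited). The gripper opens to 87 mm and grips with 3 to 60 N. Pads are 19 mm wide; open, the fingers measure 117 mm over their backs; the gripper's body (75 mm by 190 mm) begins 51 mm behind the grasp point.
Start: joints at [-0.178, 0.527, 1.433, -0, 1.181, -0.178], TCP at [0.625, 0, 0.223] pointing down, gripper open.
Joint ranges: [-3.08, 3.08], [-0.75, 2.2], [0.22, 2.44], [-1.43, 4.57], [0, 2.65], [-2.85, 2.85]. Speed limits (rad/s): [2.79, 2.79, 3.14, 3.14, 3.14, 3.14].

## Interface

Orientations are given as a unit quaternion [w, x, y, z].
In Python, from plant import robot, camera, ticket gives the robot as it stands. The module is installed in compiled form; this text tells all that it offers.
- The arm moves only by the shell command python3 -m jog 'ROWS' [FORCE]. ROWS is text: rows parted by semicolons, each of 5 numbers parted by spaces: the finger opening in m, from 0 to 0.087, then the shift along the tool's x, y, z in m, then the turn about the tool's z in rad. In form: hand dx dy dz twist; .... A call has 1 to 8 rows; each row is the pose to reach, as a shift and turn from the pose commanded when the call began, along the tool's axes at that moment; what a row does not reach only later rows make up. A row lasts 1/10 s, in which the tool goes at most 50 mm and 8.59 degrees, less where a joint would pass 70% of its speed; a pose out of reach is approached as far as the arm can. A call with a gripper value outside its range is refused whole. The fingers move at their own pace and stop on an object; FORCE is the grip in N (left out, the last holds). Time passes only in rows, so rows that repeat a pose let the fingers close. It gives the time, the measured TCP pose, the force and the opening at its end, in the units of the state.
- robot.read_state(): the state, without advancing time (a new reading comes with each control period).
- camera(name): name is "scene" or "side" or "wrist"; returns a dict with "image" (384x512x3 uint8, red, green, blue), "camera_matrix" (3x3 intrinsics, pixels), "extrinsics" (4x4, takes a point from camera to world coordinates); the wrist camera has in their place "T_tool_cam" (4x4, takes a point from camera to tool coordinates, whose origin is the TCP and whose axes are the flange's). Camera axes: x right, y down, z forward; pixel columns grow to the right and rows downward; lengths in m; the calibration is good to about 2 mm. The wrist camera is an equidistant fisheye: a pixel r from the principal point sees the ray r / f radians off the axis. A picture is of the moment at which its call begins: read the wrist's pose just before it. There is no depth.
- ticket.finish_job(): hands the job in, once; it reports no verdict.
The state is a dict: "clock": time; "joints": joint angles; "joint_vel": joint speeds; "effort": joint torques, N m; "position": TCP position; "eef_rot": TCP orientation; "ft_force": force on the tool from outside, world axes, zero at the start; "moment": the same for the moment, N m; "grip_width": finger opening in m.
Only numpy, scipy, OpenCV 4.12 (cv2) and the standard library are available. Lean on these libraries where they do the work, as an engineer would, in place of code of your own. Each camera call takes 0.05 s, during which the arm holds its last target.

## Working session

There is one attempt and no reset: what is moved stays moved. The work goes in short steps, Python scripts to look and compute and a shell command to move; the robot and the scene stay as the last step left them, time stands still between calls to the robot, and variables do not carry over. Pictures are saved under pics/ and viewed, and the job is handed in when it is done.

```bash
mkdir -p pics; python3 - <<'E'
from plant import robot,camera
import cv2,numpy as np
s=robot.read_state();print({k:np.round(v,3).tolist() for k,v in s.items()})
for n in("scene","side","wrist"):
    c=camera(n);cv2.imwrite(f"pics/{n}0.png",c["image"][:,:,::-1]);np.savez(f"{n}0.npz",**c)
    print(n,{k:np.round(v,3).tolist() for k,v in c.items() if k!="image"})
E
```

```text
{'clock': 0.0, 'joints': [-0.178, 0.528, 1.434, 0.0, 1.181, -0.178], 'joint_vel': [-0.0, 0.0, 0.0, -0.002, -0.002, -0.0], 'effort': [-0.001, -44.005, -17.659, 0.063, 0.058, -0.0], 'position': [0.624, 0.0, 0.222], 'eef_rot': [-0.001, 0.707, 0.707, -0.001], 'ft_force': [-0.492, -0.306, -0.736], 'moment': [-0.006, -0.004, -0.0], 'grip_width': 0.087}
scene {'camera_matrix': [[404.4, 0.0, 258.965], [0.0, 404.4, 195.84], [0.0, 0.0, 1.0]], 'extrinsics': [[0.09, 0.826, -0.557, 1.272], [0.996, -0.073, 0.053, -0.102], [0.003, -0.559, -0.829, 1.211], [0.0, 0.0, 0.0, 1.0]]}
side {'camera_matrix': [[452.581, 0.0, 252.521], [0.0, 452.581, 197.914], [0.0, 0.0, 1.0]], 'extrinsics': [[0.94, -0.229, 0.252, 0.173], [-0.34, -0.665, 0.665, -0.952], [0.016, -0.711, -0.703, 1.103], [0.0, 0.0, 0.0, 1.0]]}
wrist {'camera_matrix': [[297.319, 0.0, 256.725], [0.0, 297.319, 191.902], [0.0, 0.0, 1.0]], 'T_tool_cam': [[-0.001, -0.952, -0.306, 0.085], [1.0, -0.001, -0.001, 0.0], [0.0, -0.306, 0.952, -0.161], [0.0, 0.0, 0.0, 1.0]]}
```

View pics/scene0.png

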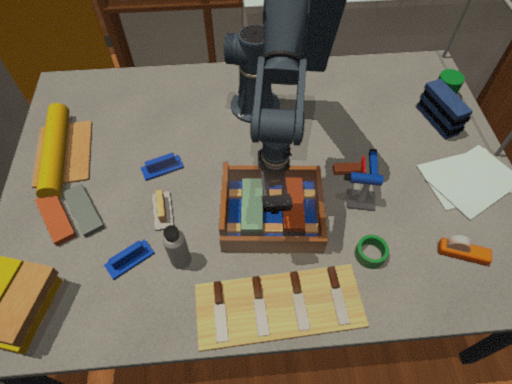

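View pics/side0.png

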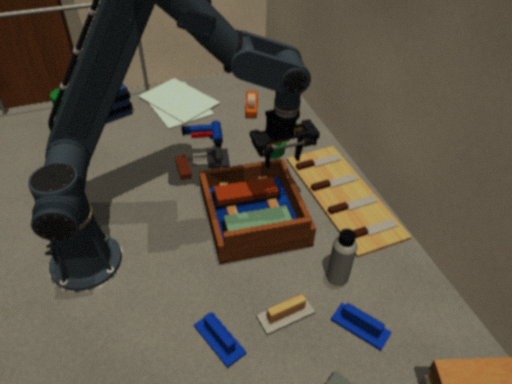

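View pics/wrist0.png

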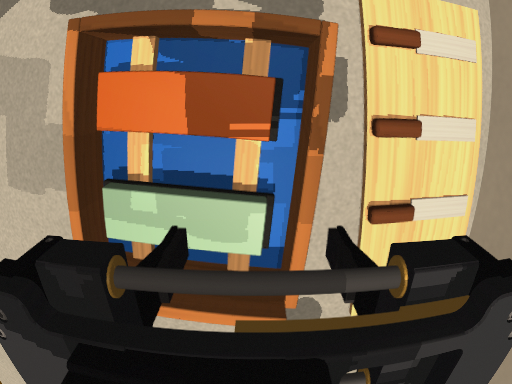

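```bash
cat > h.py <<'E'
import numpy as np,cv2
from scipy.spatial.transform import Rotation as R
def load(f): return dict(np.load(f))
def ray(c,u,v,Twt=None):
    K=c["camera_matrix"]
    x=(u-K[0,2])/K[0,0];y=(v-K[1,2])/K[1,1]
    if "extrinsics" in c: T=c["extrinsics"];d=np.array([x,y,1.])
    else:
        T=Twt@c["T_tool_cam"];r=np.hypot(x,y);k=np.sin(r)/r if r>1e-9 else 1
        d=np.array([x*k,y*k,np.cos(r)])
    return T[:3,3],T[:3,:3]@d
def onz(c,u,v,z,Twt=None):
    o,d=ray(c,u,v,Twt);return o+d*(z-o[2])/d[2]
def proj(c,p,Twt=None):
    T=c["extrinsics"] if "extrinsics" in c else Twt@c["T_tool_cam"]
    q=T[:3,:3].T@(np.asarray(p)-T[:3,3]);K=c["camera_matrix"]
    if "extrinsics" in c: a=q[:2]/q[2]
    else:
        n=np.hypot(q[0],q[1]);a=q[:2]/n*np.arctan2(n,q[2])
    return K[0,0]*a[0]+K[0,2],K[1,1]*a[1]+K[1,2]
def pose(s):
    q=s["eef_rot"];T=np.eye(4);T[:3,:3]=R.from_quat([q[1],q[2],q[3],q[0]]).as_matrix();T[:3,3]=s["position"];return T
def crop(c,x0,y0,x1,y1,k,f):
    im=c["image"][y0:y1,x0:x1,::-1];cv2.imwrite(f,cv2.resize(im,None,fx=k,fy=k,interpolation=cv2.INTER_CUBIC))
E
python3 - <<'E'
from h import *
c=load("scene0.npz");crop(c,325,140,395,220,7,"pics/sg.png");crop(c,140,180,200,240,8,"pics/sp.png")
c=load("side0.npz");crop(c,165,110,240,190,7,"pics/dg.png");crop(c,245,280,325,340,7,"pics/dp.png")
E
```

```text
(no output)
```

View pics/sg.png

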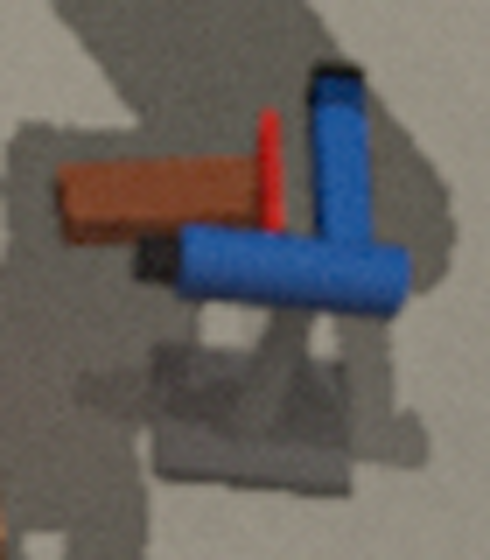

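View pics/dg.png

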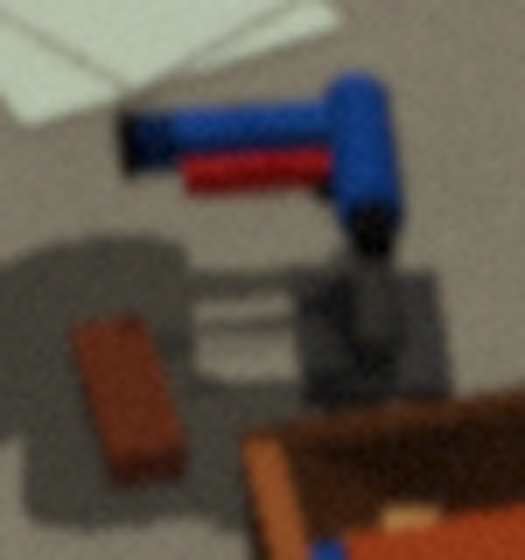

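View pics/sp.png

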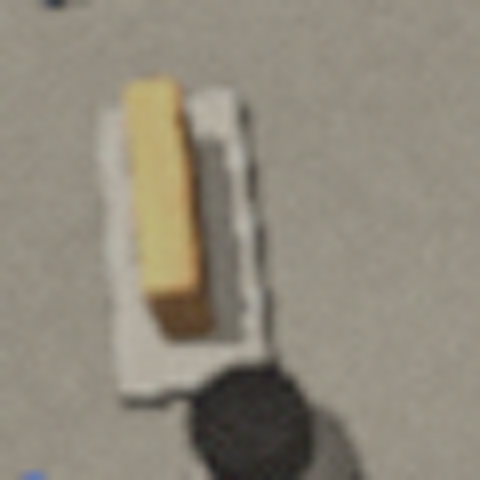

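View pics/dp.png

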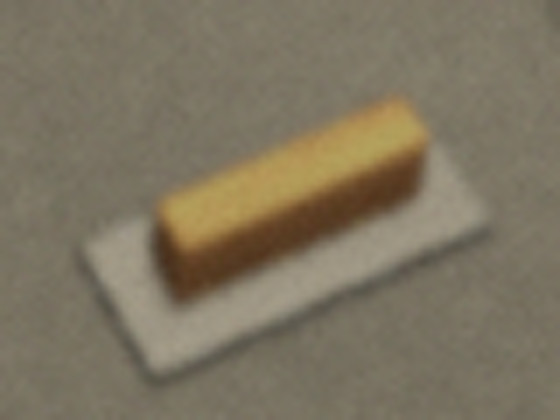

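```bash
python3 - <<'E'
from h import *
a=load("scene0.npz");b=load("side0.npz")
sg=lambda x,y:(325+x/7,140+y/7)
dg=lambda x,y:(165+x/7,110+y/7)
def tri(p,q):
    o1,d1=ray(a,*p);o2,d2=ray(b,*q);d1/=np.linalg.norm(d1);d2/=np.linalg.norm(d2)
    t=np.linalg.lstsq(np.c_[d1,-d2],o2-o1,rcond=None)[0];A=o1+d1*t[0];B=o2+d2*t[1];return np.round((A+B)/2,4),round(np.linalg.norm(A-B),4)
print("noz",tri(sg(140,258),dg(372,232)))
print("gripend",tri(sg(335,85),dg(128,147)))
print("trigend",tri(sg(267,112),dg(190,180)))
for n,p in dict(front=(182,262),back=(408,282),gripend=(335,85),gripbar=(348,240),noz=(140,258),trigend=(267,115),trigroot=(273,225)).items(): print(n,np.round(onz(a,*sg(*p),0.13),4))
for n,p in dict(gripend=(128,147),back=(357,95),front=(372,205)).items(): print('side',n,np.round(onz(b,*dg(*p),0.13),4))
for n,p in dict(b1=(155,345),b2=(350,350),b3=(350,480),b4=(155,475)).items(): print(n,np.round(onz(a,*sg(*p),0.012),4))
print('block top')
for p in [(58,168),(258,158),(65,212),(258,208)]: print(np.round(onz(a,*sg(*p),0.025),4))
for p in [(70,330),(140,318),(185,440),(112,458)]: print('side',np.round(onz(b,*dg(*p),0.025),4))
sp=lambda x,y:(140+x/8,180+y/8); dp=lambda x,y:(245+x/7,280+y/7)
print('handle top')
for p in [(125,82),(178,80),(200,285),(145,292)]: print(np.round(onz(a,*sp(*p),0.058),4))
for p in [(158,202),(400,98),(430,135),(190,245)]: print('side',np.round(onz(b,*dp(*p),0.058),4))
for p in [(80,250),(155,372),(490,215)]: print('side plate',np.round(onz(b,*dp(*p),0.012),4))
E
```

```text
noz (array([0.4992, 0.2577, 0.1339]), np.float64(0.0005))
gripend (array([0.402 , 0.3756, 0.1292]), np.float64(0.0067))
trigend (array([0.4228, 0.3337, 0.135 ]), np.float64(0.011))
front [0.5003 0.2786 0.13  ]
back [0.5213 0.3826 0.13  ]
gripend [0.3992 0.3781 0.13  ]
gripbar [0.4944 0.3605 0.13  ]
noz [0.4962 0.2592 0.13  ]
trigend [0.4151 0.3399 0.13  ]
trigroot [0.4824 0.3269 0.13  ]
side gripend [0.4029 0.3697 0.13  ]
side back [0.5267 0.3758 0.13  ]
side front [0.507  0.2832 0.13  ]
b1 [0.4673 0.2946 0.012 ]
b2 [0.4793 0.3943 0.012 ]
b3 [0.5571 0.3745 0.012 ]
b4 [0.5455 0.2778 0.012 ]
block top
[0.358  0.2631 0.025 ]
[0.3606 0.3711 0.025 ]
[0.3875 0.2611 0.025 ]
[0.3938 0.3633 0.025 ]
side [0.3602 0.3639 0.025 ]
side [0.3976 0.3617 0.025 ]
side [0.3958 0.2588 0.025 ]
side [0.3574 0.2574 0.025 ]
handle top
[ 0.4436 -0.3833  0.058 ]
[ 0.4445 -0.3605  0.058 ]
[ 0.5499 -0.347   0.058 ]
[ 0.5513 -0.3696  0.058 ]
side [ 0.4436 -0.3671  0.058 ]
side [ 0.5487 -0.3553  0.058 ]
side [ 0.5527 -0.3743  0.058 ]
side [ 0.4482 -0.388   0.058 ]
side plate [ 0.4192 -0.3511  0.012 ]
side plate [ 0.428  -0.4089  0.012 ]
side plate [ 0.5764 -0.3899  0.012 ]
```

```bash
python3 - <<'E'
from h import *
from plant import robot
a=load("scene0.npz");b=load("side0.npz");w=load("wrist0.npz");T=pose(robot.read_state())
crop(a,215,155,335,255,6,"pics/st.png");crop(b,195,150,360,295,4.5,"pics/dt.png");crop(w,60,0,360,330,1.9,"pics/wt.png")
def m(c,lo,hi,roi):
    h=cv2.cvtColor(c["image"],cv2.COLOR_RGB2HSV);k=cv2.inRange(h,lo,hi);z=np.zeros_like(k);x0,y0,x1,y1=roi;z[y0:y1,x0:x1]=k[y0:y1,x0:x1];return z
k=m(w,(45,30,60),(85,150,255),(90,160,290,270))
cs=max(cv2.findContours(k,0,2)[0],key=cv2.contourArea)
print("wrist green",cv2.boxPoints(cv2.minAreaRect(cs)),cv2.contourArea(cs))
E
```

```text
wrist green [[ 98.02426  240.0538  ]
 [103.609436 181.62445 ]
 [267.40692  197.28156 ]
 [261.82175  255.7109  ]] 8579.5
```

View pics/st.png

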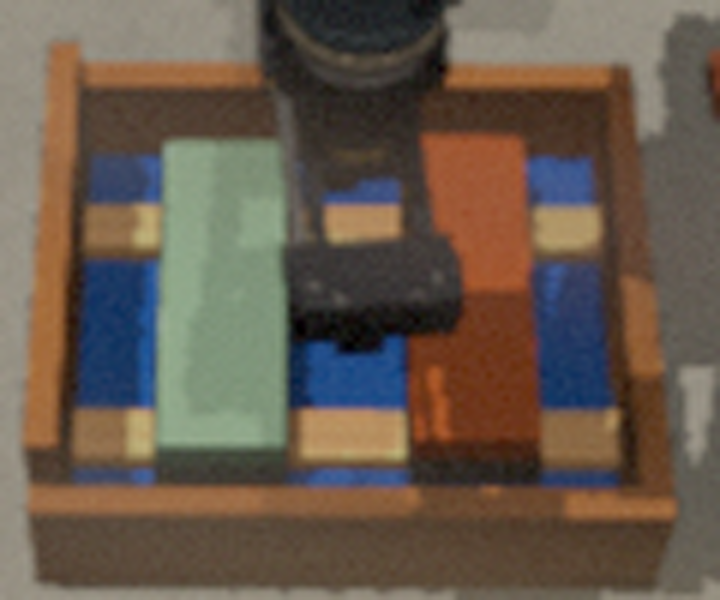

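View pics/dt.png

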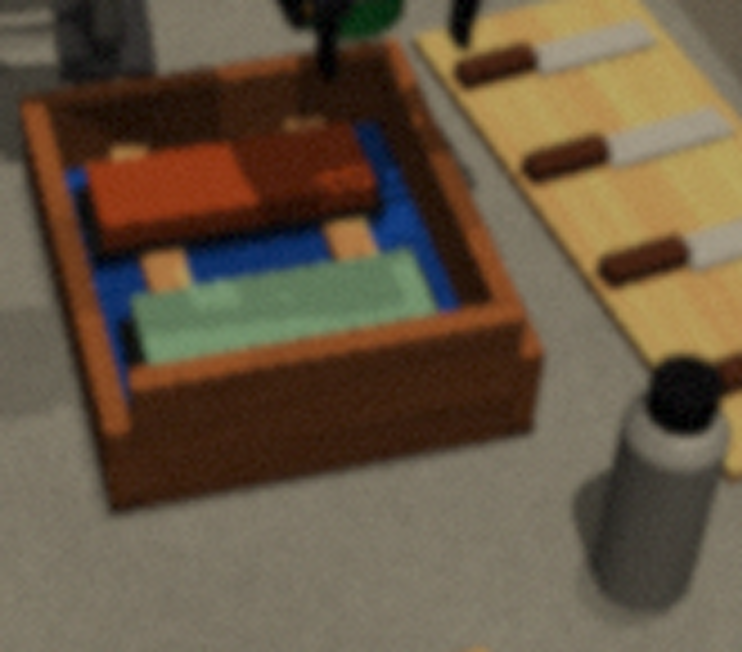

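View pics/wt.png

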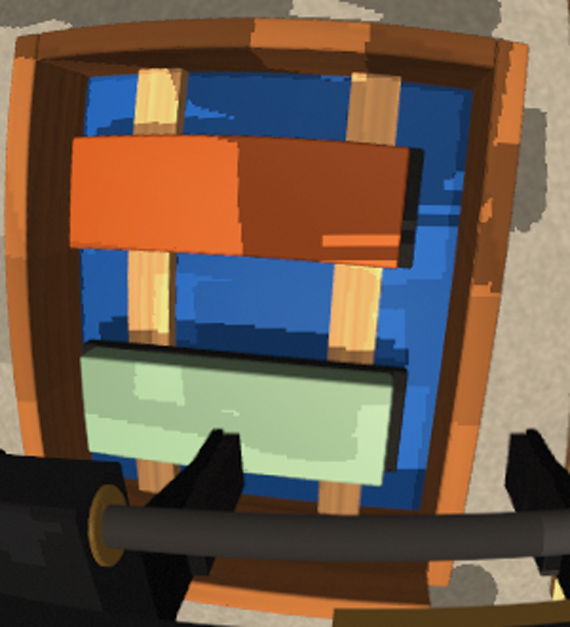

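```bash
python3 - <<'E'
from h import *
from plant import robot
a=load("scene0.npz");b=load("side0.npz");w=load("wrist0.npz");T=pose(robot.read_state())
st=lambda x,y:(215+x/6,155+y/6); dt=lambda x,y:(195+x/4.5,150+y/4.5); wt=lambda x,y:(60+x/1.9,y/1.9)
def rep(n,P):
    P=np.array(P)[:,:2];print(n,np.round(P,4).tolist(),'mean',P.mean(0).round(4))
# order: near-robot right(-y), near left, far left, far right
rep('scene',[onz(a,*st(*p),.065) for p in [(163,140),(278,140),(288,447),(157,447)]])
rep('wrist',[onz(w,*wt(*p),.065,T) for p in [(90,450),(83,357),(393,376),(382,486)]])
rep('side',[onz(b,*dt(*p),.065) for p in [(133,298),(412,252),(436,312)]])
rep('trough sc far corners',[onz(a,*st(*p),.085) for p in [(672,497),(628,66)]])
rep('wrist trough left wall',[onz(w,*wt(*p),.085,T) for p in [(18,37),(527,45)]])
rep('splash side',[onz(b,*dt(*p),.125) for p in [(105,435),(135,388),(540,345),(520,310)]])
rep('splash scene',[onz(a,*st(*p),.125) for p in [(52,45),(78,45),(58,445),(25,445)]])
rep('flask base side',[onz(b,*dt(*p),0) for p in [(590,575),(690,590),(640,612)]])
rep('flask top side',[onz(b,*dt(*p),.195) for p in [(690,380)]])
sp=lambda x,y:(140+x/8,180+y/8)
rep('flask top scene',[onz(a,*sp(*p),.195) for p in [(250,425)]])
E
```

```text
scene [[0.424, -0.0812], [0.4299, -0.014], [0.6352, -0.0279], [0.6289, -0.0982]] mean [ 0.5295 -0.0553]
wrist [[0.4281, -0.0785], [0.4357, -0.0115], [0.6354, -0.0239], [0.6292, -0.0991]] mean [ 0.5321 -0.0532]
side [[0.4344, -0.0182], [0.6357, -0.0403], [0.6287, -0.0993]] mean [ 0.5662 -0.0526]
trough sc far corners [[0.6938, 0.1681], [0.4089, 0.1949]] mean [0.5513 0.1815]
wrist trough left wall [[0.4118, 0.1952], [0.7052, 0.1672]] mean [0.5585 0.1812]
splash side [[0.3686, -0.1764], [0.3974, -0.1463], [0.6543, -0.197], [0.6551, -0.1649]] mean [ 0.5188 -0.1712]
splash scene [[0.3955, -0.1409], [0.3968, -0.1261], [0.6569, -0.1487], [0.6554, -0.1655]] mean [ 0.5262 -0.1453]
flask base side [[0.6596, -0.2944], [0.7161, -0.3266], [0.6772, -0.3311]] mean [ 0.6843 -0.3173]
flask top side [[0.6916, -0.305]] mean [ 0.6916 -0.305 ]
flask top scene [[0.696, -0.2978]] mean [ 0.696  -0.2978]
```

```bash
python3 -m jog '0.087 0.02 -0.01 -0.01 -0.08; 0.087 0.06 -0.03 -0.03 -0.2; 0.087 0.1 -0.05 -0.03 -0.35; 0.087 0.14 -0.07 -0.03 -0.5; 0.087 0.18 -0.09 -0.03 -0.65; 0.087 0.22 -0.11 -0.03 -0.8; 0.087 0.26 -0.13 -0.03 -0.92; 0.087 0.28 -0.14 -0.03 -1.0' 20; python3 - <<'E'
from plant import robot
print(robot.read_state())
E
```

```text
clock: 0.95
position: [0.4825, 0.2828, 0.2523]
eef_rot: [-0.001, 0.278, 0.96, 0.0]
ft_force: [0.1, -0.7, -0.3]
grip_width: 0.0869
{'clock': 0.95, 'joints': array([ 3.29666826e-01,  4.04676819e-01,  1.56385207e+00,  1.18967085e-03,
        1.17438430e+00, -6.77556020e-01]), 'joint_vel': array([ 0.36926714,  0.01882976, -0.03527104, -0.03394662,  0.00121898,
       -0.39426733]), 'effort': array([ -0.60911413, -38.57115269, -17.35331655,   0.21098949,
         0.11683313,   0.25809643]), 'position': array([0.4824815 , 0.28275414, 0.25233524]), 'eef_rot': array([-8.55536354e-04,  2.78293216e-01,  9.60495783e-01,  7.01352800e-05]), 'ft_force': array([ 0.06109224, -0.69741259, -0.3099285 ]), 'moment': array([ 0.07719185, -0.05540366,  0.00923622]), 'grip_width': 0.08690778199467453}
```

```bash
python3 -m jog '0.087 0.02 0.013 0 -0.13; 0.087 0.045 0.03 0 -0.27; 0.087 0.065 0.042 0 -0.38; 0.087 0.071 0.046 0 -0.396; 0.087 0.071 0.046 0 -0.396'; python3 - <<'E'
from h import *
from plant import robot,camera
s=robot.read_state();T=pose(s);print(T.round(4))
w=camera("wrist");np.savez("w1.npz",T=T,**w);cv2.imwrite("pics/w1.png",cv2.resize(w["image"][:,:,::-1],None,fx=1.5,fy=1.5,interpolation=2))
E
```

```text
clock: 1.45
position: [0.4496, 0.3575, 0.2523]
eef_rot: [-0.0, 0.087, 0.996, -0.0]
ft_force: [-0.2, 0.0, 0.6]
grip_width: 0.0874
[[-9.848e-01  1.738e-01 -3.000e-04  4.496e-01]
 [ 1.738e-01  9.848e-01 -6.000e-04  3.575e-01]
 [ 2.000e-04 -6.000e-04 -1.000e+00  2.523e-01]
 [ 0.000e+00  0.000e+00  0.000e+00  1.000e+00]]
```

View pics/w1.png

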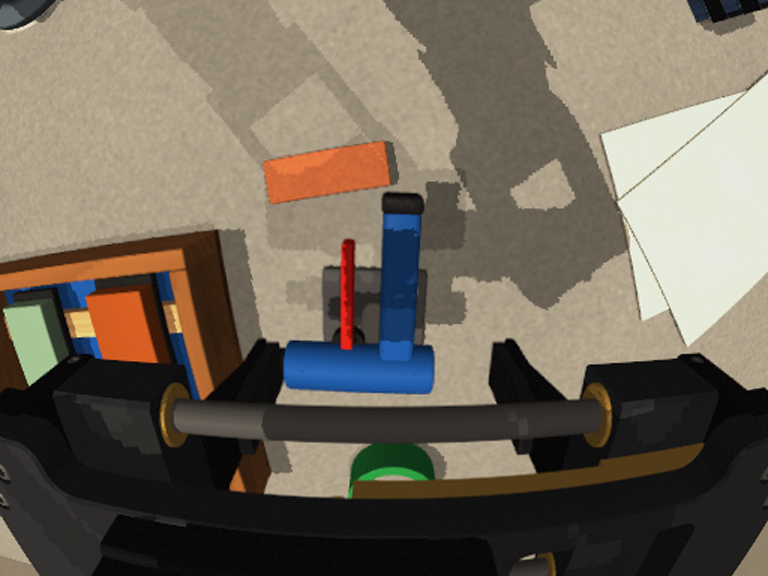

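```bash
python3 - <<'E'
from h import *
w=load("w1.npz");T=w.pop("T")
P=lambda x,y,z:onz(w,x/1.5,y/1.5,z,T)[:2].round(4)
for z in(.13,.143):
  print(z,'L',P(384,217,z),P(380,355,z),'R',P(421,217,z),P(412,355,z),'end',P(403,195,z))
for z in(.13,.14): print('trig',P(348,241,z),P(347,347,z),'front',P(342,241,z),P(341,347,z))
print('barrel',P(286,366,.13),P(433,370,.13))
print('base',[P(x,y,.012) for x,y in[(324,267),(426,270)]])
E
```

```text
0.13 L [0.4087 0.3645] [0.5042 0.3446] R [0.4128 0.3879] [0.5082 0.3669] end [0.3968 0.3789]
0.143 L [0.4068 0.3649] [0.4979 0.3459] R [0.4106 0.3872] [0.5017 0.3672] end [0.3954 0.3786]
trig [0.4201 0.3387] [0.4941 0.3228] front [0.4194 0.3349] [0.4934 0.3187]
trig [0.4182 0.3399] [0.4896 0.3246] front [0.4175 0.3362] [0.4889 0.3206]
barrel [0.502  0.2754] [0.523 0.38 ]
base [array([0.4628, 0.2973]), array([0.4824, 0.3909])]
```

```bash
python3 -m jog '0.087 -0.001 0.003 0.02 0.031; 0.087 -0.001 0.003 0.05 0.031; 0.087 -0.001 0.003 0.08 0.031; 0.087 -0.001 0.003 0.11 0.031; 0.087 -0.001 0.003 0.13 0.031; 0.087 -0.001 0.003 0.141 0.031; 0.087 -0.001 0.003 0.141 0.031; 0.087 -0.001 0.003 0.141 0.031' ; python3 - <<'E'
from h import *
from plant import robot,camera
s=robot.read_state();T=pose(s);print(T.round(4),s["ft_force"].round(2))
w=camera("wrist");np.savez("w2.npz",T=T,**w);crop(w,130,60,390,300,2.4,"pics/w2.png")
E
```

```text
clock: 2.3
position: [0.4526, 0.3596, 0.1122]
eef_rot: [0.001, 0.103, 0.995, 0.0]
ft_force: [-0.1, -0.4, -0.1]
grip_width: 0.0871
[[-9.786e-01  2.056e-01  1.100e-03  4.526e-01]
 [ 2.056e-01  9.786e-01  4.000e-04  3.596e-01]
 [-1.000e-03  6.000e-04 -1.000e+00  1.122e-01]
 [ 0.000e+00  0.000e+00  0.000e+00  1.000e+00]] [-0.1  -0.42 -0.15]
```

View pics/w2.png

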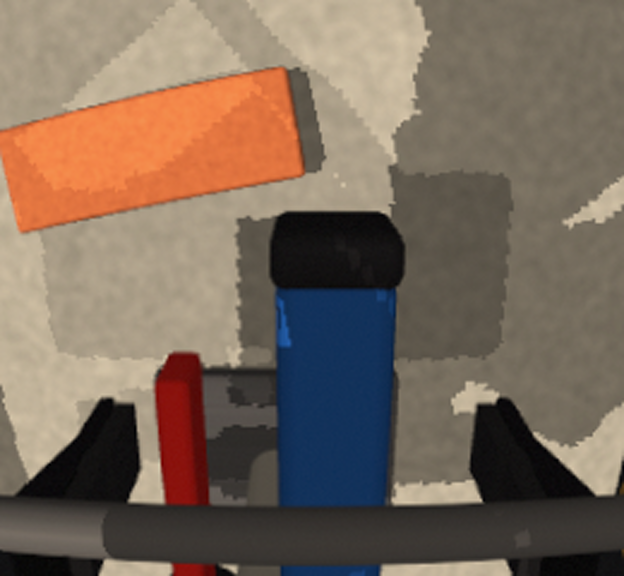

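```bash
python3 -m jog '0.06 0 0 0 0; 0.05 0 0 0 0; 0.044 0 0 0 0; 0.044 0 0 0 0; 0.044 0 0 0 0' 20; python3 - <<'E'
from h import *
from plant import robot
s=robot.read_state();print(s["ft_force"].round(2),s["position"].round(4))
E
python3 -m jog '0.04 0 0 0 0; 0.036 0 0 0 0; 0.034 0 0 0 0; 0.034 0 0 0 0; 0.034 0 0 0 0'; python3 - <<'E'
from h import *
from plant import robot,camera
s=robot.read_state();T=pose(s);print(T.round(4),s["ft_force"].round(2),s["grip_width"])
w=camera("wrist");np.savez("w3.npz",T=T,**w);crop(w,130,60,390,300,2.4,"pics/w3.png")
E
```

```text
clock: 2.85
position: [0.4511, 0.3585, 0.1117]
eef_rot: [-0.0, 0.102, 0.995, -0.002]
ft_force: [0.3, -6.2, 3.8]
grip_width: 0.0546
[ 0.31 -6.15  3.79] [0.4511 0.3585 0.1117]
clock: 3.35
position: [0.4513, 0.3589, 0.1115]
eef_rot: [-0.0, 0.103, 0.995, -0.001]
ft_force: [-0.1, -5.8, 1.3]
grip_width: 0.0381
[[-9.790e-01  2.039e-01 -9.000e-04  4.513e-01]
 [ 2.039e-01  9.790e-01 -2.000e-03  3.589e-01]
 [ 5.000e-04 -2.200e-03 -1.000e+00  1.115e-01]
 [ 0.000e+00  0.000e+00  0.000e+00  1.000e+00]] [-0.1  -5.83  1.29] 0.03808022726386831
```

View pics/w3.png

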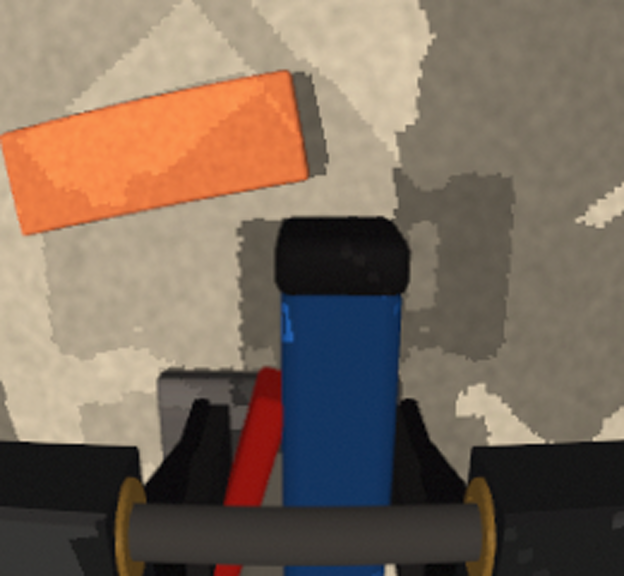

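```bash
python3 -m jog '0.03 0 0 0 0; 0.03 0 0 0 0; 0.03 0 0 0 0; 0.03 0 0 0 0' 30; python3 -m jog '0.03 0 0 0 0; 0.03 0 0 0 0; 0.03 0 0 0 0' 45;  python3 - <<'E'
from h import *
from plant import robot,camera
s=robot.read_state();T=pose(s);print(T.round(4),s["ft_force"].round(2),s["grip_width"])
w=camera("wrist");np.savez("w4.npz",T=T,**w);crop(w,130,60,390,300,2.4,"pics/w4.png")
E
```

```text
clock: 3.8
position: [0.4513, 0.359, 0.1115]
eef_rot: [-0.0, 0.103, 0.995, -0.001]
ft_force: [0.3, -5.5, 2.0]
grip_width: 0.0377
clock: 4.1
position: [0.4514, 0.3592, 0.1115]
eef_rot: [-0.0, 0.103, 0.995, -0.001]
ft_force: [0.2, -6.0, 1.9]
grip_width: 0.0369
[[-9.789e-01  2.042e-01 -7.000e-04  4.514e-01]
 [ 2.042e-01  9.789e-01 -1.300e-03  3.592e-01]
 [ 4.000e-04 -1.400e-03 -1.000e+00  1.115e-01]
 [ 0.000e+00  0.000e+00  0.000e+00  1.000e+00]] [ 0.17 -6.01  1.87] 0.036866144326262354
```

View pics/w4.png

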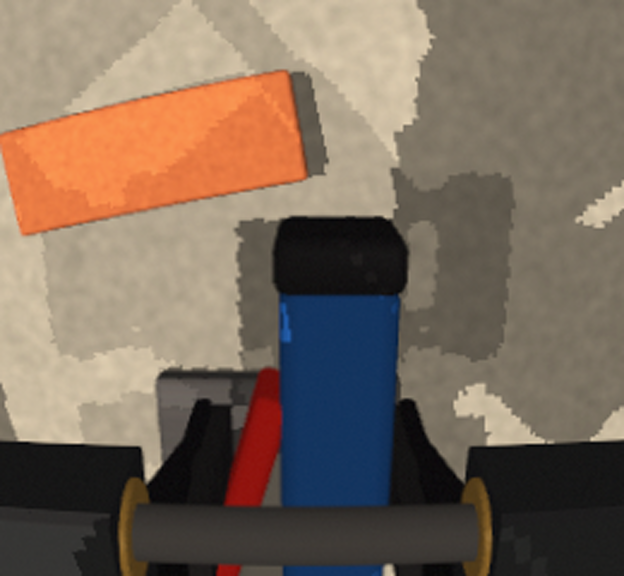

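```bash
python3 -m jog '0.087 0 0 0 0; 0.087 0 0 0 0; 0.087 0 0 0 0; 0.087 0 0 0 0; 0.087 0 0 0 0; 0.087 0 0 0 0; 0.087 0 0 0 0; 0.087 0 0 0 0'; python3 - <<'E'
from h import *
from plant import robot,camera
s=robot.read_state();T=pose(s);print(T.round(4),s["ft_force"].round(2),s["grip_width"])
w=camera("wrist");np.savez("w5.npz",T=T,**w);crop(w,130,60,390,300,2.4,"pics/w5.png")
E
```

```text
clock: 4.95
position: [0.4517, 0.3604, 0.1115]
eef_rot: [0.0, 0.103, 0.995, 0.0]
ft_force: [-0.5, -0.3, -0.2]
grip_width: 0.0853
[[-9.789e-01  2.042e-01  4.000e-04  4.517e-01]
 [ 2.042e-01  9.789e-01  8.000e-04  3.604e-01]
 [-3.000e-04  8.000e-04 -1.000e+00  1.115e-01]
 [ 0.000e+00  0.000e+00  0.000e+00  1.000e+00]] [-0.53 -0.33 -0.17] 0.08532496336861797
```

View pics/w5.png

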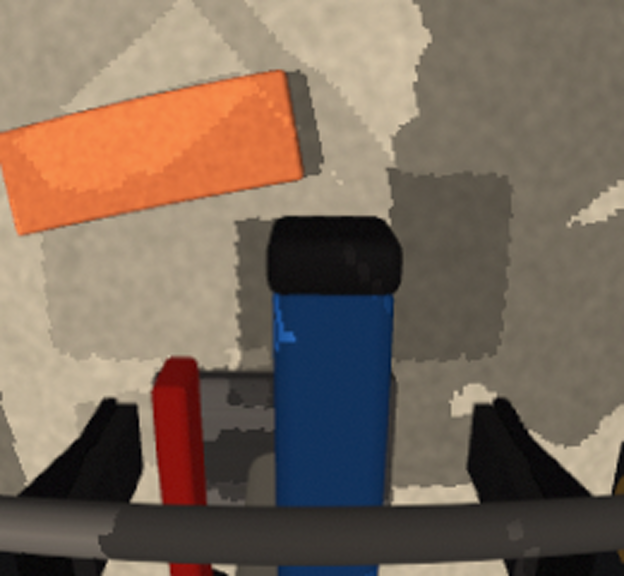

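```bash
python3 -m jog '0.087 0 0 -0.02 0; 0.087 0 0 -0.06 0; 0.087 0 0 -0.1 0; 0.087 0 0 -0.14 0; 0.087 -0.004 -0.015 -0.16 -0.02; 0.087 -0.014 -0.05 -0.16 -0.06; 0.087 -0.026 -0.095 -0.16 -0.1; 0.087 -0.039 -0.142 -0.16 -0.15'; python3 -m jog '0.087 -0.01 -0.046 0 -0.05; 0.087 -0.02 -0.092 0 -0.1; 0.087 -0.03 -0.138 0 -0.15; 0.087 -0.04 -0.184 0 -0.18; 0.087 -0.05 -0.23 0 -0.18; 0.087 -0.06 -0.276 0 -0.18; 0.087 -0.066 -0.3 0 -0.18; 0.087 -0.066 -0.3 0 -0.18'; python3 - <<'E'
from h import *
from plant import robot
s=robot.read_state();T=pose(s);print(T.round(4),s["joints"].round(3))
d=np.array([.498,-.368,.27])-T[:3,3];print((T[:3,:3].T@d).round(4))
E
```

```text
clock: 5.8
position: [0.4606, 0.2122, 0.2719]
eef_rot: [0.001, 0.026, 1.0, 0.0]
ft_force: [-0.4, -0.1, 0.1]
grip_width: 0.0873
clock: 6.6
position: [0.5111, -0.0938, 0.2716]
eef_rot: [0.001, -0.06, 0.998, -0.001]
ft_force: [0.4, 0.7, -0.8]
grip_width: 0.0869
[[-0.9929 -0.1192  0.0018  0.5111]
 [-0.1192  0.9929 -0.0013 -0.0938]
 [-0.0016 -0.0015 -1.      0.2716]
 [ 0.      0.      0.      1.    ]] [-3.960e-01  3.250e-01  1.635e+00 -1.000e-03  1.179e+00 -2.087e+00]
[ 0.0457 -0.2707  0.0019]
```

```bash
python3 - <<'E'
from h import *
from plant import robot,camera
s=robot.read_state();T=pose(s)
w=camera("wrist");np.savez("w6.npz",T=T,**w);cv2.imwrite("pics/w6.png",cv2.resize(w["image"][:,:,::-1],None,fx=1.5,fy=1.5,interpolation=2))
E
python3 -m jog '0.087 0.005 -0.03 0 0; 0.087 0.013 -0.075 0 0; 0.087 0.021 -0.12 0 0; 0.087 0.029 -0.165 0 0; 0.087 0.036 -0.21 0 0; 0.087 0.043 -0.25 0 0; 0.087 0.045 -0.27 0 0; 0.087 0.045 -0.27 0 0'; python3 - <<'E'
from h import *
from plant import robot,camera
s=robot.read_state();T=pose(s);print(T.round(4))
w=camera("wrist");np.savez("w7.npz",T=T,**w);cv2.imwrite("pics/w7.png",cv2.resize(w["image"][:,:,::-1],None,fx=1.5,fy=1.5,interpolation=2))
E
```

```text
clock: 7.45
position: [0.499, -0.365, 0.2712]
eef_rot: [0.0, -0.061, 0.998, -0.0]
ft_force: [0.1, -0.8, 0.1]
grip_width: 0.0871
[[-9.925e-01 -1.223e-01  4.000e-04  4.990e-01]
 [-1.223e-01  9.925e-01 -2.000e-04 -3.650e-01]
 [-4.000e-04 -3.000e-04 -1.000e+00  2.712e-01]
 [ 0.000e+00  0.000e+00  0.000e+00  1.000e+00]]
```

View pics/w6.png

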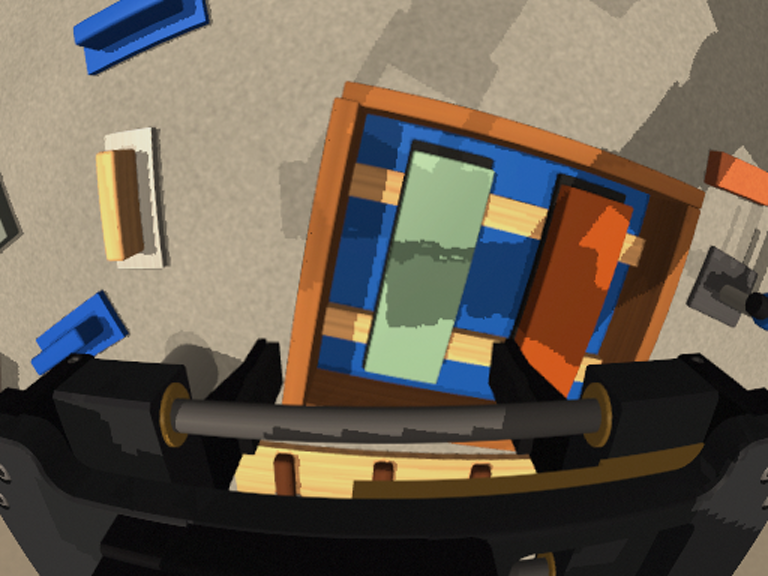

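View pics/w7.png

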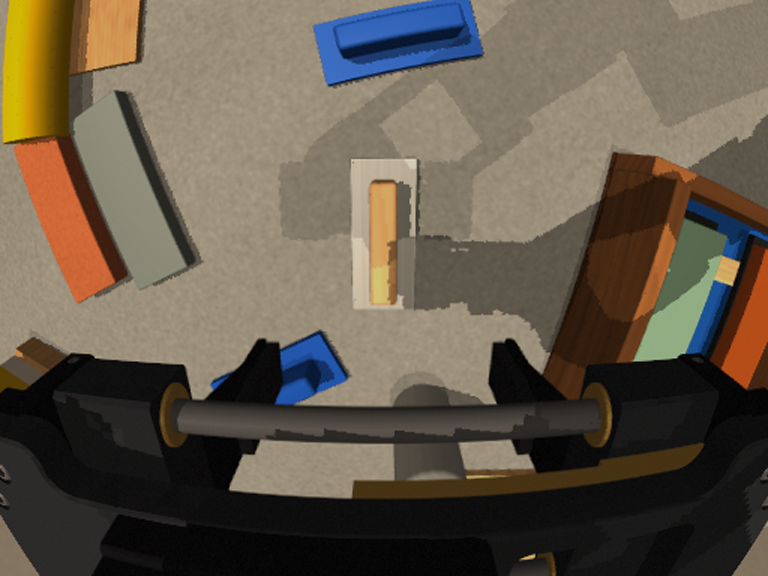

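```bash
python3 - <<'E'
from h import *
def go(f,pts,z,n):
    w=load(f);T=w.pop("T");P=np.array([onz(w,x/1.5,y/1.5,z,T)[:2] for x,y in pts])
    e=[np.degrees(np.arctan2(*(P[j]-P[i])[::-1])) for i,j in((0,3),(1,2))] if len(pts)>3 else 0
    print(n,P.round(4).tolist(),'mean',P.mean(0).round(4),'yaw',np.round(e,2))
go("w6.npz",[(415,152),(494,167),(437,384),(364,371)],.065,'stone')
go("w6.npz",[(356,104),(701,205),(345,82)],.085,'trough')
go("w7.npz",[(370,181),(396,181),(398,304),(371,304)],.058,'handle')
go("w7.npz",[(350,158),(417,158),(414,310),(352,308)],.012,'plate')
go("w7.npz",[(348,378),(322,332),(212,380)],.012,'blue')
# mask handle
w=load("w7.npz");T=w.pop("T")
h=cv2.cvtColor(w["image"],cv2.COLOR_RGB2HSV);k=cv2.inRange(h,(8,90,90),(30,255,255));z=np.zeros_like(k);z[110:212,236:280]=k[110:212,236:280]
c=max(cv2.findContours(z,0,2)[0],key=cv2.contourArea);b=cv2.boxPoints(cv2.minAreaRect(c));print(b*1.5)
E
```

```text
stone [[0.4265, -0.0792], [0.4292, -0.0123], [0.6342, -0.0292], [0.6279, -0.0995]] mean [ 0.5294 -0.055 ] yaw [-5.77 -4.73]
trough [[0.3946, -0.1297], [0.4223, 0.1934], [0.378, -0.1402]] mean [ 0.3983 -0.0255] yaw 0
handle [[0.443, -0.384], [0.4404, -0.3625], [0.548, -0.3469], [0.5509, -0.3709]] mean [ 0.4956 -0.3661] yaw [6.96 8.24]
plate [[0.4269, -0.4063], [0.4194, -0.3443], [0.5688, -0.3267], [0.5742, -0.3889]] mean [ 0.4973 -0.3665] yaw [6.71 6.75]
blue [[0.6551, -0.3857], [0.6045, -0.4173], [0.6825, -0.5409]] mean [ 0.6474 -0.448 ] yaw 0
[[369. 180.]
 [396. 180.]
 [396. 303.]
 [369. 303.]]
```

```bash
python3 -m jog '0.087 0.002 -0.001 0.02 0; 0.087 0.002 -0.001 0.06 0; 0.087 0.002 -0.001 0.1 0; 0.087 0.002 -0.001 0.14 0; 0.087 0.002 -0.001 0.17 0; 0.087 0.002 -0.001 0.19 0; 0.087 0.002 -0.001 0.2 0; 0.087 0.002 -0.001 0.2 0'; python3 - <<'E'
from h import *
from plant import robot,camera
s=robot.read_state();T=pose(s);print(T.round(4))
w=camera("wrist");np.savez("w8.npz",T=T,**w);crop(w,130,60,390,300,2.4,"pics/w8.png")
E
```

```text
clock: 8.3
position: [0.4966, -0.3623, 0.0706]
eef_rot: [-0.001, -0.063, 0.998, 0.002]
ft_force: [0.3, 0.6, 0.6]
grip_width: 0.0865
[[-0.9921 -0.1258 -0.0022  0.4966]
 [-0.1258  0.9921  0.0029 -0.3623]
 [ 0.0019  0.0032 -1.      0.0706]
 [ 0.      0.      0.      1.    ]]
```

View pics/w8.png

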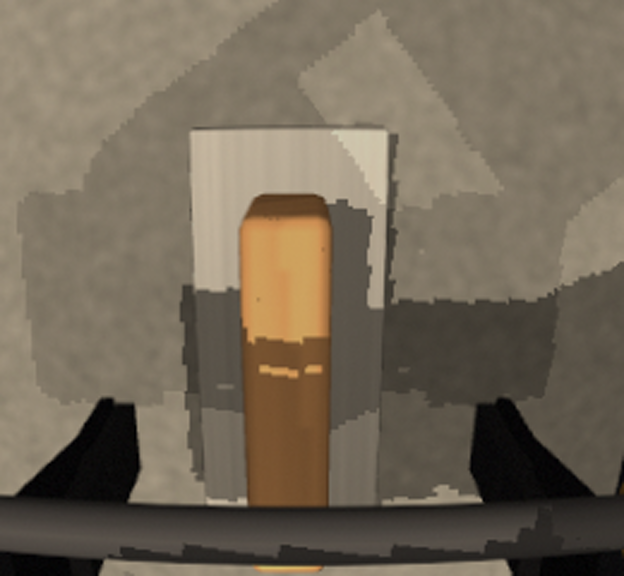

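```bash
python3 -m jog '0.087 0 -0.004 0.015 0; 0.087 0 -0.004 0.03 0; 0.087 0 -0.004 0.042 0; 0.087 0 -0.004 0.047 0; 0.087 0 -0.004 0.047 0; 0.087 0 -0.004 0.047 0; 0.087 0 -0.004 0.047 0'; python3 - <<'E'
from h import *
from plant import robot,camera
s=robot.read_state();T=pose(s);print(T.round(4))
w=camera("wrist");np.savez("w9.npz",T=T,**w);crop(w,130,60,390,300,2.4,"pics/w9.png")
E
```

```text
clock: 9.05
position: [0.4976, -0.3694, 0.025]
eef_rot: [0.0, -0.062, 0.998, -0.0]
ft_force: [0.8, -0.7, -0.5]
grip_width: 0.0868
[[-9.923e-01 -1.238e-01  7.000e-04  4.976e-01]
 [-1.238e-01  9.923e-01 -7.000e-04 -3.694e-01]
 [-6.000e-04 -8.000e-04 -1.000e+00  2.500e-02]
 [ 0.000e+00  0.000e+00  0.000e+00  1.000e+00]]
```

View pics/w9.png

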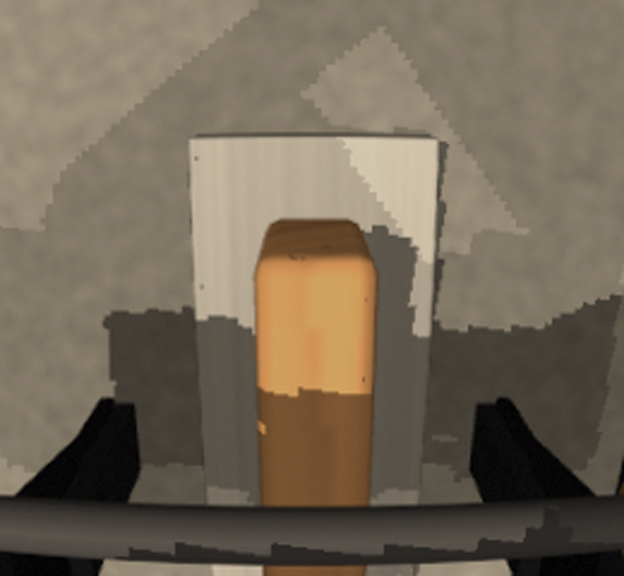

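```bash
python3 -m jog '0.087 0 0.003 0.001 0; 0.05 0 0.003 0.001 0; 0.015 0 0.003 0.001 0; 0.015 0 0.003 0.001 0; 0.015 0 0.003 0.001 0; 0.015 0 0.003 0.001 0; 0.015 0 0.003 0.001 0; 0.015 0 0.003 0.001 0' 40; python3 - <<'E'
from h import *
from plant import robot,camera
s=robot.read_state();T=pose(s);print(T.round(4),s["ft_force"],s["grip_width"])
E
```

```text
clock: 9.9
position: [0.497, -0.3661, 0.0236]
eef_rot: [0.0, -0.062, 0.998, -0.0]
ft_force: [0.6, -0.9, -0.5]
grip_width: 0.0387
[[-9.923e-01 -1.238e-01  0.000e+00  4.970e-01]
 [-1.238e-01  9.923e-01 -1.000e-04 -3.661e-01]
 [-0.000e+00 -1.000e-04 -1.000e+00  2.360e-02]
 [ 0.000e+00  0.000e+00  0.000e+00  1.000e+00]] [ 0.63097584 -0.88366208 -0.54930746] 0.038740361566613285
```

Fingers are still closing.

```bash
python3 -m jog '0.015 0 0 0 0; 0.015 0 0 0 0; 0.015 0 0 0 0; 0.015 0 0 0 0; 0.015 0 0 0 0; 0.015 0 0 0 0' 50; python3 -m jog '0.015 0 0 -0.01 0; 0.015 0 0 -0.025 0; 0.015 0 0 -0.04 0; 0.015 0 0 -0.04 0; 0.015 0 0 -0.04 0'; python3 - <<'E'
from h import *
from plant import robot,camera
s=robot.read_state();T=pose(s);print(T.round(4),s["ft_force"],s["grip_width"])
w=camera("wrist");np.savez("w10.npz",T=T,**w);crop(w,130,60,390,300,2.4,"pics/w10.png")
c=camera("side");np.savez("side1.npz",**c);crop(c,220,230,360,340,5,"pics/d1.png")
E
```

```text
clock: 10.5
position: [0.4971, -0.3664, 0.0236]
eef_rot: [0.0, -0.062, 0.998, -0.0]
ft_force: [-0.1, -1.6, -1.6]
grip_width: 0.0237
clock: 11.0
position: [0.4973, -0.3662, 0.0646]
eef_rot: [0.001, -0.062, 0.998, -0.001]
ft_force: [-0.1, 0.5, -4.0]
grip_width: 0.0237
[[-0.9923 -0.1239  0.0011  0.4973]
 [-0.1239  0.9923 -0.0011 -0.3662]
 [-0.001  -0.0013 -1.      0.0646]
 [ 0.      0.      0.      1.    ]] [-0.05254553  0.47421402 -4.04611375] 0.023727025791861135
```

View pics/w10.png

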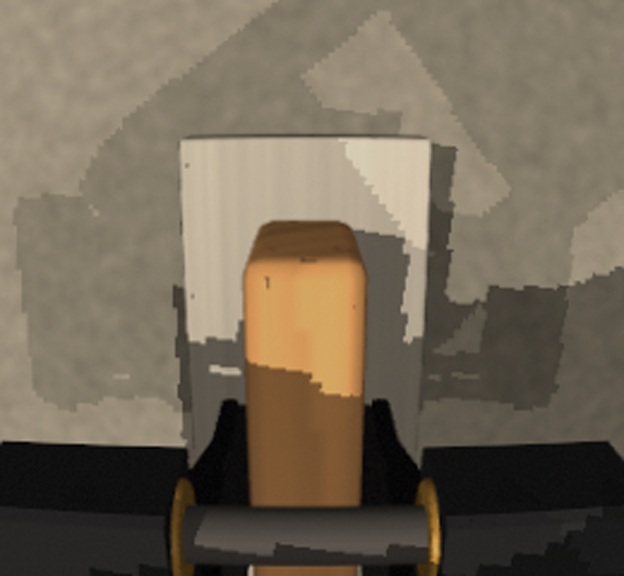

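View pics/d1.png

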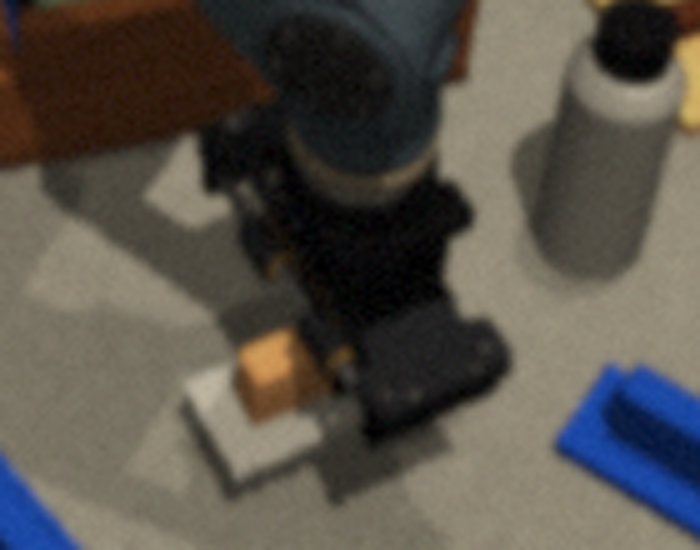

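```bash
python3 - <<'E'
from h import *
w=load("w10.npz");T=w.pop("T");cp=lambda x,y:(130+x/2.4,60+y/2.4)
def tool(x,y,zt): # plane at tool z
    o,d=ray(w,*cp(x,y),np.eye(4));return (o+d*(zt-o[2])/d[2])[:2].round(4)
# tcp is 23.6mm above underside; plate top at tool z 0.0116; handle top at -0.0344
print('plate top corners',tool(181,140,.0116),tool(430,140,.0116))
print('handle top end',tool(250,262,-.0344),tool(361,262,-.0344))
print('handle sides',tool(245,275,-.0344),tool(366,275,-.0344),tool(250,490,-.0344),tool(361,490,-.0344))
print('plate sides',tool(181,140,.0116),tool(190,440,.0116),tool(430,140,.0116),tool(420,440,.0116))
E
python3 -m jog '0.015 0 0 -0.02 0; 0.015 0 0 -0.06 0; 0.015 0 0 -0.1 0; 0.015 0 0 -0.14 0; 0.015 0 0 -0.17 0; 0.015 0 0 -0.18 0; 0.015 0 0 -0.18 0'
```

```text
plate top corners [ 0.0741 -0.0293] [0.0741 0.0311]
handle top end [ 0.0544 -0.0093] [0.0544 0.011 ]
handle sides [ 0.052  -0.0103] [0.0519 0.0119] [ 0.0062 -0.0107] [0.0062 0.0123]
plate sides [ 0.0741 -0.0293] [-0.0064 -0.0308] [0.0741 0.0311] [-0.0065  0.0323]
clock: 11.8
position: [0.4972, -0.3662, 0.2443]
eef_rot: [0.001, -0.062, 0.998, -0.001]
ft_force: [0.6, -0.2, -4.7]
grip_width: 0.0235
```

```bash
python3 -m jog '0.015 -0.004 0.015 0 0.01; 0.015 -0.01 0.045 0 0.03; 0.015 -0.02 0.08 0 0.06; 0.015 -0.028 0.115 0 0.08; 0.015 -0.036 0.15 0 0.11; 0.015 -0.045 0.185 0 0.14; 0.015 -0.053 0.22 0 0.17; 0.015 -0.059 0.25 0 0.19';python3 -m jog '0.015 -0.006 0.025 0 0.01; 0.015 -0.010 0.045 0 0.021; 0.015 -0.0116 0.0546 0 0.021; 0.015 -0.0116 0.0546 0 0.021; 0.015 -0.0116 0.0546 0 0.021; 0.015 -0.0116 0.0546 0 0.021'; python3 - <<'E'
from h import *
from plant import robot,camera
s=robot.read_state();T=pose(s);print(T.round(4),s["ft_force"],s["grip_width"])
d=np.array([.5295,-.0552,.2443])-T[:3,3];print((T[:3,:3].T@d).round(4),np.degrees(np.arctan2(T[1,1],T[0,1])))
w=camera("wrist");np.savez("w11.npz",T=T,**w);cv2.imwrite("pics/w11.png",cv2.resize(w["image"][:,:,::-1],None,fx=1.5,fy=1.5,interpolation=2))
E
```

```text
clock: 12.6
position: [0.5227, -0.108, 0.2405]
eef_rot: [-0.003, 0.033, 0.999, 0.001]
ft_force: [-0.5, 0.1, -4.6]
grip_width: 0.0236
clock: 13.2
position: [0.5394, -0.058, 0.243]
eef_rot: [-0.001, 0.044, 0.999, -0.0]
ft_force: [-0.7, -0.5, -4.6]
grip_width: 0.0237
[[-9.961e-01  8.780e-02 -1.100e-03  5.394e-01]
 [ 8.780e-02  9.961e-01 -3.000e-04 -5.800e-02]
 [ 1.000e-03 -4.000e-04 -1.000e+00  2.430e-01]
 [ 0.000e+00  0.000e+00  0.000e+00  1.000e+00]] [-0.73666851 -0.46075502 -4.64007441] 0.023679051377507726
[ 0.0101  0.0019 -0.0013] 84.96532986642134
```

View pics/w11.png

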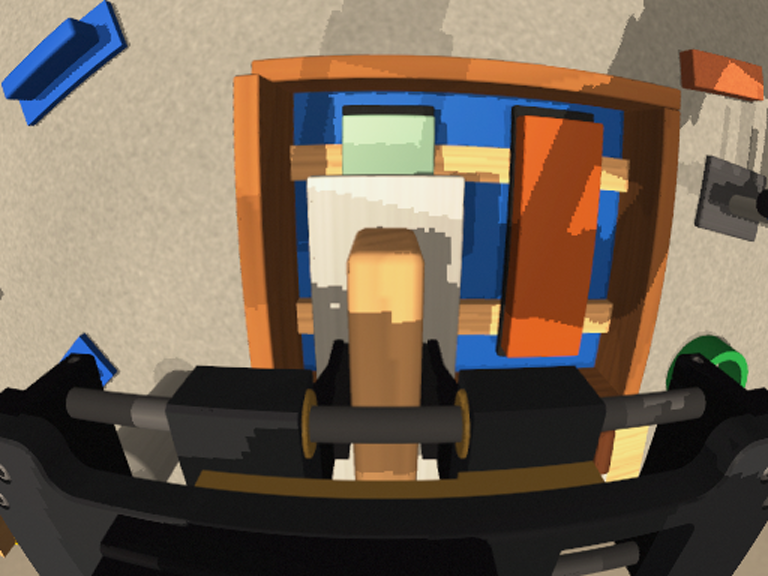

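```bash
python3 - <<'E'
from h import *
w=load("w11.npz");T=w.pop("T");P=lambda x,y,z:onz(w,x/1.5,y/1.5,z,T)[:2]
a,b=P(342,116,.065),P(435,116,.065);print(a.round(4),b.round(4),np.degrees(np.arctan2(*(b-a)[::-1]))-90)
print('centre est',(a+b)/2+.1025*np.array([np.cos(np.radians(-5.2)),np.sin(np.radians(-5.2))]))
E
python3 -m jog '0.015 0.003 0.001 0 0; 0.015 0.008 0.002 0.01 0; 0.015 0.01 0.002 0.03 0; 0.015 0.01 0.002 0.06 0; 0.015 0.01 0.002 0.085 0; 0.015 0.01 0.002 0.1 0; 0.015 0.01 0.002 0.105 0; 0.015 0.01 0.002 0.105 0'; python3 -m jog '0.015 0 0 0 0; 0.015 0 0 0 0; 0.015 0 0 0 0'; python3 - <<'E'
from h import *
from plant import robot,camera
s=robot.read_state();T=pose(s);print(T.round(4),s["ft_force"],s["grip_width"])
w=camera("wrist");np.savez("w12.npz",T=T,**w);cv2.imwrite("pics/w12.png",cv2.resize(w["image"][:,:,::-1],None,fx=1.5,fy=1.5,interpolation=2))
E
```

```text
[ 0.4263 -0.0798] [ 0.4323 -0.0106] -4.986780697254204
centre est [ 0.53137874 -0.05446168]
clock: 14.05
position: [0.5292, -0.054, 0.1378]
eef_rot: [-0.001, 0.044, 0.999, 0.0]
ft_force: [0.6, 0.0, -4.4]
grip_width: 0.0235
clock: 14.35
position: [0.5305, -0.0542, 0.1395]
eef_rot: [0.001, 0.043, 0.999, -0.0]
ft_force: [-0.6, 0.4, -4.4]
grip_width: 0.0236
[[-9.962e-01  8.660e-02  2.000e-03  5.305e-01]
 [ 8.660e-02  9.962e-01 -6.000e-04 -5.420e-02]
 [-2.000e-03 -4.000e-04 -1.000e+00  1.395e-01]
 [ 0.000e+00  0.000e+00  0.000e+00  1.000e+00]] [-0.55849067  0.40142376 -4.36415622] 0.023559266410133416
```

View pics/w12.png

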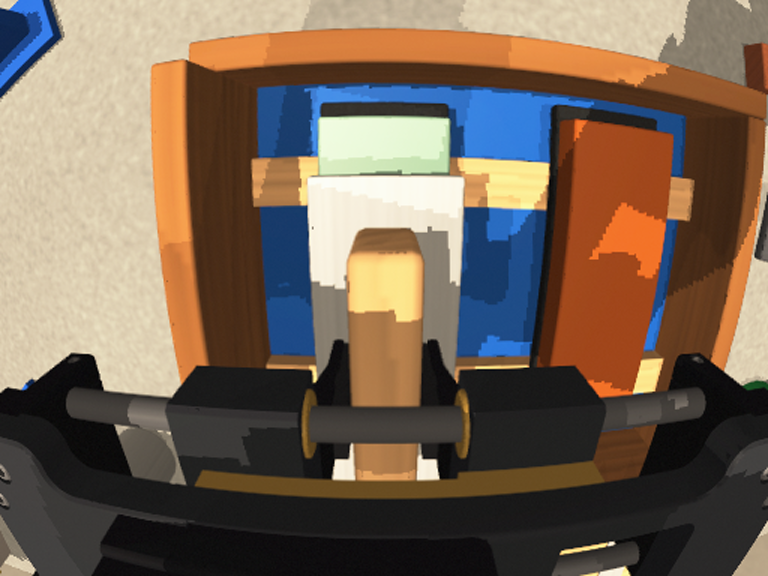

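```bash
python3 -m jog '0.015 0 0 0.008 0; 0.015 0 0 0.018 0; 0.015 0 0 0.028 0; 0.015 0 0 0.034 0; 0.015 0 0 0.036 0; 0.015 0 0 0.036 0; 0.015 0 0 0.036 0; 0.015 0 0 0.036 0'; python3 - <<'E'
from h import *
from plant import robot,camera
s=robot.read_state();T=pose(s);print(T.round(4),s["ft_force"],s["grip_width"])
w=camera("wrist");np.savez("w13.npz",T=T,**w);cv2.imwrite("pics/w13.png",cv2.resize(w["image"][:,:,::-1],None,fx=1.5,fy=1.5,interpolation=2))
c=camera("side");np.savez("side2.npz",**c);crop(c,200,160,330,270,5.5,"pics/d2.png")
c=camera("scene");np.savez("scene2.npz",**c);cv2.imwrite("pics/s2.png",c["image"][:,:,::-1])
s=robot.read_state();print(s["position"].round(4))
E
```

```text
clock: 15.2
position: [0.5303, -0.0542, 0.1029]
eef_rot: [0.0, 0.043, 0.999, -0.0]
ft_force: [0.0, -0.7, -4.8]
grip_width: 0.0235
[[-9.962e-01  8.660e-02  9.000e-04  5.303e-01]
 [ 8.660e-02  9.962e-01 -3.000e-04 -5.420e-02]
 [-9.000e-04 -2.000e-04 -1.000e+00  1.029e-01]
 [ 0.000e+00  0.000e+00  0.000e+00  1.000e+00]] [ 0.01525248 -0.66100559 -4.78254358] 0.023486625205642632
[ 0.5302 -0.0541  0.1029]
```

View pics/w13.png

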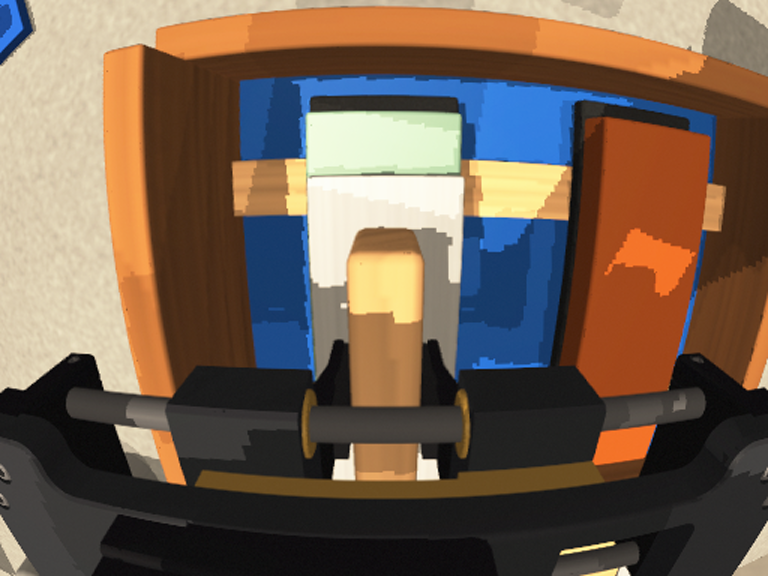

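View pics/d2.png

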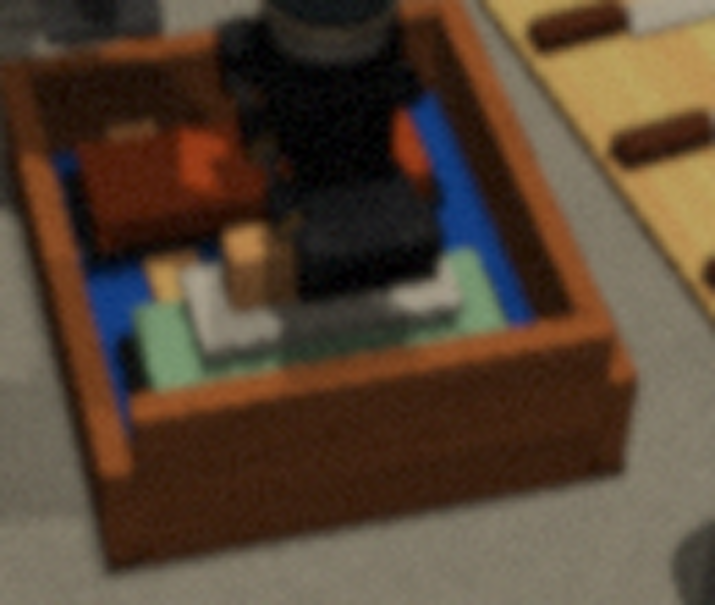

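View pics/s2.png

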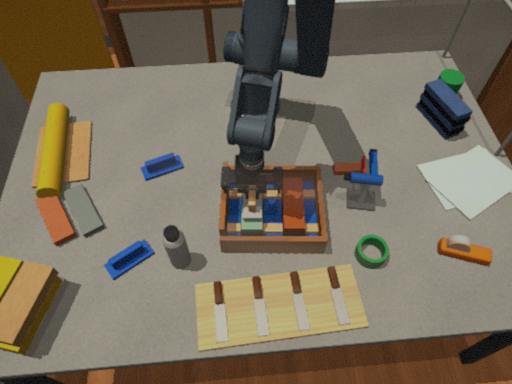

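```bash
python3 - <<'E'
from h import *
w=load("w13.npz");T=w.pop("T");P=lambda x,y,z:onz(w,x/1.5,y/1.5,z,T)[:2]
def edge(p,q,z,L,n):
    a,b=P(*p,z),P(*q,z);e=b-a;t=np.array([e[1],-e[0]])/np.linalg.norm(e);print(n,a.round(4),b.round(4),np.linalg.norm(e).round(4),'yaw',np.degrees(np.arctan2(t[1],t[0])).round(2),'c5.2',((a+b)/2+L*np.array([np.cos(.0908),-np.sin(.0908)])).round(4))
edge((307,112),(461,113),.065,.1025,'stone');edge((308,179),(464,178.5),.0913,.075,'plate')
s=load("side2.npz");d=lambda x,y:(200+x/5.5,160+y/5.5)
Q=lambda x,y,z:onz(s,*d(x,y),z)[:2].round(4)
print('side stone near-robot end left-bottom..',Q(135,312,.065),Q(150,390,.065),'far corner',Q(475,250,.065))
print('side plate',Q(185,272,.0913),Q(210,355,.0913),Q(462,300,.0913))
E
python3 -m jog '0.015 0 0 0.002 0; 0.015 0 0 0.004 0; 0.015 0 0 0.004 0; 0.015 0 0 0.004 0; 0.015 0 0 0.004 0'
```

```text
stone [ 0.4255 -0.079 ] [ 0.432  -0.0115] 0.0678 yaw -5.46 c5.2 [ 0.5308 -0.0545]
plate [ 0.4544 -0.077 ] [ 0.4595 -0.0167] 0.0605 yaw -4.83 c5.2 [ 0.5316 -0.0537]
side stone near-robot end left-bottom.. [ 0.4337 -0.0202] [ 0.424 -0.079] far corner [ 0.636  -0.0378]
side plate [ 0.4628 -0.0237] [ 0.4561 -0.0877] [ 0.6022 -0.0946]
clock: 15.85
position: [0.53, -0.0541, 0.0985]
eef_rot: [0.0, 0.043, 0.999, -0.0]
ft_force: [0.6, 0.3, -4.4]
grip_width: 0.0235
```

```bash
python3 -m jog '0.015 0 0 0 0; 0.015 0 0 0 0; 0.015 0 0 0 0; 0.015 0 0 0 0; 0.015 0 0 0 0; 0.015 0 0 0 0'; python3 - <<'E'
from h import *
from plant import robot,camera,ticket
s=robot.read_state();print(s["position"].round(4),s["joint_vel"].round(4),s["ft_force"].round(2),s["grip_width"])
w=camera("wrist");crop(w,130,40,390,300,2.2,"pics/w14.png")
print(ticket.finish_job())
E
```

```text
clock: 16.45
position: [0.5299, -0.0541, 0.0986]
eef_rot: [-0.0, 0.043, 0.999, -0.0]
ft_force: [-0.2, -0.6, -6.3]
grip_width: 0.0235
[ 0.5299 -0.0541  0.0986] [ 0.0013  0.0021  0.0016 -0.0006  0.0004 -0.    ] [-0.18 -0.65 -6.27] 0.023473301177432532
the job is handed in; nothing more can be done
None
```

View pics/w14.png

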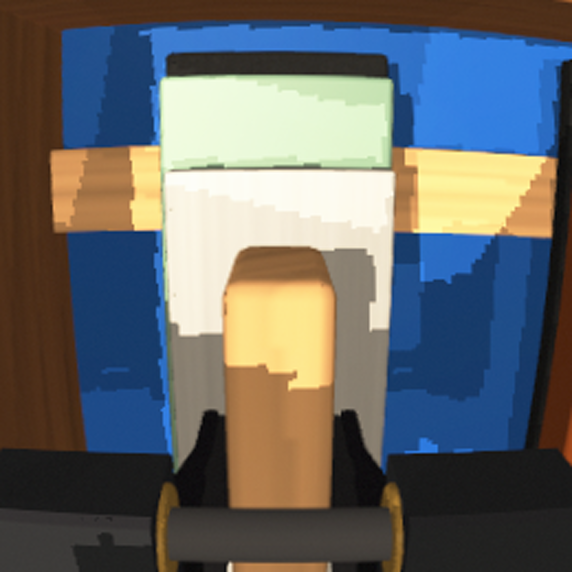

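The job is done and handed in at about 16.5 s of the 58 s allowed. No verdict was reported.

- **Trigger:** I squeezed it until the opening across the grip read 36.9 mm (37 mm is fully home). The wrist picture showed its tip against the grip. After I let go, the next picture showed it back at rest.
- **Plate:** I gripped it by the wooden handle at 50 N, lifted it so its underside was about 22 cm up, and carried it over the splash board. It now hovers over the green stone, still held at a 23.5 mm opening.
- **Last checks:**
  - The underside is about 10 mm above the stone, taken from the tool height rather than measured directly.
  - From the wrist picture taken 4 mm higher, the plate is centred within about 1 mm and aligned within about 0.6°.
  - The tool was vertical to within 0.1°, and joint speeds were nearly zero.
- **Bystanders:** The late scene picture showed nothing else out of place. I only looked at it and did not measure it.
- **Readings that disagreed:**
  - The plate's long edge came out 5–10 mm off in the side view. I put this down to picking its lower edge, and trusted the wrist view.
  - The last vertical force reading was −6.3 N, against −4 to −5 N earlier. I took it as noise, since the tool height had not changed and the last picture looked normal. It did not show the gap under the plate directly.

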